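# Find the tired pedal spring on the spring tester

### The arm

A 7-joint arm with a two-finger parallel gripper is mounted at the origin on a cart in front of the work surface, level with it; the furniture and walls round the work are solid. World frame = base frame: x ahead of the robot, y to its left, z up, the work surface at z = 0. Lengths are in m, angles in degrees, forces in N, time in s.
With the tool pointing down it reaches from about 0.425 to 0.875 m from the base axis. Payload 8.4 kg.
Tool frame: the origin (TCP) lies between the finger pads; the fingertips stand 17 mm ahead of it and the grasp point (between the pads) lies 2 mm behind it; z points along the fingers, y is the direction in which the jaws open and shut (so a half turn about z gives the same grasp; the last joint's range is limited). The gripper opens to 85 mm and grips with 20 to 120 N. Pads are 22 mm wide; open, the fingers measure 114 mm over their backs; the gripper's body (76 mm by 85 mm) begins 54 mm behind the grasp point. The pads swing forward as they close: fully open they stand 13 mm farther back than shut.
Start: joints at [65.535, 19.091, 2.286, 83.961, -0.768, 76.965, -3.352], TCP at [0.209, -0.615, 0.248] pointing down, gripper open.
Joint ranges: [-147.57, 147.57], [-21.85, 119.76], [-74.77, 79.35], [14.55, 137.4], [-85.83, 265.84], [4.83, 119.75], [-152.11, 152.11]. Speed limits (degrees/s): [127.2, 127.2, 159.86, 159.86, 180, 180, 180].

### API

Orientations are given as a 3x3 rotation matrix whose columns are the frame's x, y, z axes.
In Python, from plant import robot gives the robot as it stands.
- The arm moves only by the tool apply_moves, never from a script. Its argument "deltas" is one flat list of numbers, 7 for each row, row after row: the shift along the tool's x, y, z in m, then the turn, a rotation vector about the tool's x, y, z in degrees, then the opening, from 0 (shut) to 1 (fully open). A call has 1 to 8 rows; each row shifts and turns the commanded pose from where the row before left it, along the tool's axes as they then stand; what a row does not reach is not made up. A row lasts 1/12 s, in which the tool goes at most 41.7 mm and 7.16 degrees, less where a joint would pass 70% of its speed; a pose out of reach is approached as far as the arm can. A call with a gripper value outside its range is refused whole. The fingers move at their own pace and stop on an object; "grip_force" is the grip in N (left out, the last holds). Time passes only in rows, so rows that do not move let the fingers close. It gives the time, the measured TCP pose, the force and the opening at its end, in the units of the state.
- robot.get_obs(): the state, without advancing time (a new reading comes with each control period).
- robot.camera(name): name is "side" or "top" or "wrist"; returns the picture (420x560x3 uint8, red, green, blue); there is no depth.
- robot.calibration(name): a dict with "fx", "fy", "cx", "cy" (pixels), "D" ([k1, k2, p1, p2, k3] as OpenCV has them; the pictures are not rectified), "view" (4x4, takes a point from world to camera coordinates). Camera axes: x right, y up, looking along -z (the intrinsics and any distortion apply to the point x, -y, -z); pixel columns grow to the right and rows downward; lengths in m; the calibration is good to about 2 mm. A picture is of the moment at which its call begins: read the wrist's pose just before it. calibration takes no time and is no camera call; for the wrist camera it gives the pose at the moment of the call.
- robot.hand_in(): hands the job in, once; it reports no verdict.
The state is a dict: "clock": time; "joints": joint angles; "qvel": joint speeds; "effort": joint torques, N m; "ee_pos": TCP position; "eef_rot": TCP orientation; "ft_force": force on the tool from outside, world axes, zero at the start; "wrist_torque": the same for the moment, N m; "finger_gap": finger opening in m.
Only numpy, scipy, OpenCV 4.12 (cv2) and the standard library are available. Lean on these libraries where they do the work, as an engineer would, in place of code of your own. Each camera call takes 0.05 s, during which the arm holds its last target. There are 200 camera calls.

### The job

Two pedal return springs of the pottery wheels stand on the spring tester and one of them is tired. Press the left one, then the right one, straight down on its cap with the test load of 12 N for about a second each, never with more than 18 N, and see which cap's top sinks below its reference pointer: that spring is the tired one. Stand the tired spring upright in the middle of the bare round grey bat, leave the sound one in its seat, and do not disturb the other things.

Things in the scene. Friction and masses are not known exactly. Their poses are not given: they have to be found in the camera images.
- tester: spring tester fixed to the table: plywood base 120 mm (x) by 190 mm (y) by 16 mm with two round seats, 48 mm wide and 6 mm deep (floor 10 mm above the table), 100 mm apart, centred at x = -10 mm, y = +50 mm (left, seen from the robot) and y = -50 mm (right). Behind each seat, 46 mm from its centre, stands a steel post to 102 mm above the table. Origin: centre of the underside; x away from the robot, y to the left; turned by up to 0.4 rad
- pointer_left (a point): tip of the reference pointer, a thin steel tongue on the post behind the left seat, 8 mm clear of the cap's edge. Its upper face, where this point lies, is the mark: 80.5 mm above the table, 14.5 mm below the top of an unloaded spring
- pointer_right (a point): tip of the reference pointer, a thin steel tongue on the post behind the right seat, 8 mm clear of the cap's edge. Its upper face, where this point lies, is the mark: 80.5 mm above the table, 14.5 mm below the top of an unloaded spring
- spring_a: one of two pedal return springs that look alike: steel coil (35 mm across) between a round foot (44 mm across, 8 mm thick) and a round flat-topped steel cap (40 mm across, 14 mm thick); 85 mm tall unloaded, about 0.2 kg; can be lifted by its cap. Origin: centre of the foot's underside, z up. Which of the two is tired cannot be seen; the seat it stands in varies
- spring_a_top (a point): centre of the cap's flat top, 85 mm above the foot's underside when unloaded. The cap can sink 36 mm: over a first stretch, hidden and different each time, it yields to about 2 N, then the coil bites at about 2.5 N per mm. Under 12 N a sound spring has sunk 5 to 12 mm, a tired one 18 to 26 mm
- spring_b: one of two pedal return springs that look alike: steel coil (35 mm across) between a round foot (44 mm across, 8 mm thick) and a round flat-topped steel cap (40 mm across, 14 mm thick); 85 mm tall unloaded, about 0.2 kg; can be lifted by its cap. Origin: centre of the foot's underside, z up. Which of the two is tired cannot be seen; the seat it stands in varies
- spring_b_top (a point): centre of the cap's flat top, 85 mm above the foot's underside when unloaded. The cap can sink 36 mm: over a first stretch, hidden and different each time, it yields to about 2 N, then the coil bites at about 2.5 N per mm. Under 12 N a sound spring has sunk 5 to 12 mm, a tired one 18 to 26 mm
- bat: bare round grey bat (flat disc), 222 mm across, 11 mm thick, fixed, lying flat to the left of the tester. Origin: centre of its underside; z up
- timer: wind-up kitchen timer, 63 mm across, 43 mm tall, behind the tester; origin: centre of its underside; a bystander, loose, to be left alone
- glaze_jar: plastic glaze jar with dark lid, 51 mm across, 60 mm tall, behind the tester to the right; origin: centre of its underside; a bystander, loose, to be left alone
- clay_crocodile: flat clay crocodile 110 x 63 x 8 mm, near the table's front edge; origin: centre of its underside; a bystander, loose, to be left alone
- clay_dolphin: flat clay dolphin 48 x 66 x 7 mm, behind the gap between tester and bat; origin: centre of its underside; a bystander, loose, to be left alone
- liner_brush: thin brush 142 mm long, 7 mm thick, lying in front of the tester; origin: centre of its underside; a bystander, loose, to be left alone
There are look-alikes about, which are no part of the job. Leave any purple or red look-alike of the spring_a alone.

How it is judged:
By the outcome, as a careful person would: the job done as asked, in the order asked, and still so for the second after the job is handed in, with the robot touching nothing.
It also fails if it takes over 61 s, if anything falls off the work surface, if the arm or the gripper's body presses on something with over 40 N, if the wrist force passes 120 N, or if a joint passes its speed limit or range.

## Working session

There is one attempt and no reset: what is moved stays moved. The work goes in short steps, Python scripts to look and compute and a tool call to move; the robot and the scene stay as the last step left them, time stands still between calls to the robot, and variables do not carry over. Pictures are saved under pics/ and viewed, about 8 in all and at most 12, crops included, and the job is handed in when it is done.

Besides the shell and the picture viewer there is one more tool, called by a JSON object that holds its "fn" and its "kwargs", one argument or row to a line. apply_moves: Moves the arm, as the interface text tells. Its arguments: {"type":"object","properties":{"deltas":{"type":"array","items":{"type":"number"}},"grip_force":{"type":"number"}},"required":["deltas"]}

```bash
ls; mkdir -p pics; python3 - <<'E'
from plant import robot
import cv2,numpy as np
o=robot.get_obs();print({k:np.round(v,4).tolist() for k,v in o.items()})
for n in("top","side"):
    im=robot.camera(n);cv2.imwrite(f"pics/{n}1.png",im[:,:,::-1])
    c=robot.calibration(n);print(n,{k:np.round(v,4).tolist() for k,v in c.items()})
E
```

```text
pics
{'clock': 0.0, 'joints': [65.5359, 19.1306, 2.2838, 84.0111, -0.7689, 76.9643, -3.3512], 'qvel': [0.0164, 0.0417, -0.0503, 0.0122, -0.0033, -0.0571, 0.0005], 'effort': [-0.0003, -65.8547, 1.365, -40.5557, 0.0167, 0.0127, -0.0001], 'ee_pos': [0.2091, -0.615, 0.2474], 'eef_rot': [[0.9468, 0.3219, -0.0006], [0.3219, -0.9468, 0.0015], [-0.0001, -0.0016, -1.0]], 'ft_force': [-0.7118, -0.6336, 0.5055], 'wrist_torque': [-0.0021, -0.0037, 0.021], 'finger_gap': 0.0857}
top {'fx': 471.6445, 'fy': 471.6445, 'cx': 290.6595, 'cy': 212.0184, 'D': [-0.0828, 0.0, 0.0, 0.0, 0.0], 'view': [[0.0178, -0.9998, 0.0105, 0.0494], [0.9839, 0.0194, 0.1779, -0.5477], [-0.178, 0.0072, 0.984, -1.1043], [0.0, 0.0, 0.0, 1.0]]}
side {'fx': 385.783, 'fy': 385.783, 'cx': 280.5812, 'cy': 206.9977, 'D': [-0.0985, 0.0, 0.0, 0.0, 0.0], 'view': [[0.9604, -0.2777, 0.0221, -0.521], [0.084, 0.3644, 0.9274, -0.1397], [-0.2656, -0.8889, 0.3733, -0.8586], [0.0, 0.0, 0.0, 1.0]]}
```

View pics/top1.png

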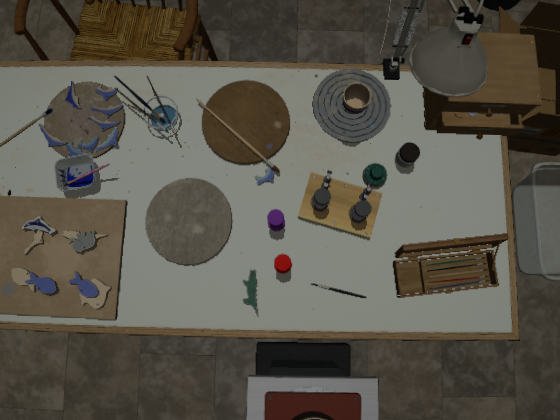

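View pics/side1.png

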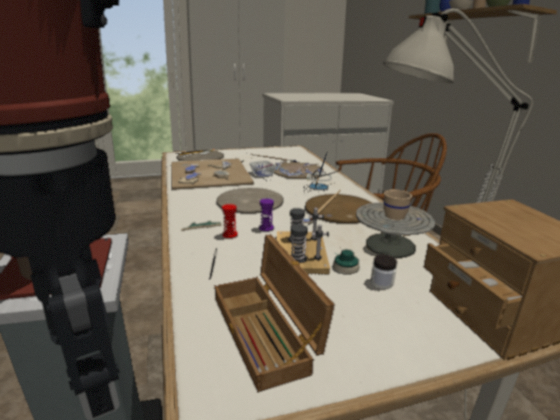

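The top view shows the tester at about (341,205), spring caps near (321,200) and (360,210), and the grey bat at (189,221). The purple and red look-alikes are at (276,220) and (283,263). The side view confirms this layout.

```bash
cat > h.py <<'E'
import numpy as np, cv2
from plant import robot
def K(c): return np.array([[c["fx"],0,c["cx"]],[0,c["fy"],c["cy"]],[0,0,1.]])
def ray(c,px):
    u=cv2.undistortPoints(np.array([[px]],float),K(c),np.array(c["D"]))[0,0]
    V=np.array(c["view"]);R=V[:3,:3]
    return -R.T@V[:3,3], R.T@np.array([u[0],-u[1],-1.])
def onz(c,px,z):
    o,d=ray(c,px);return o+d*(z-o[2])/d[2]
def proj(c,P):
    V=np.array(c["view"]);p=(V[:3,:3]@np.atleast_2d(P).T).T+V[:3,3]
    p=p*[1,-1,-1]
    return cv2.projectPoints(p.reshape(-1,1,3),np.zeros(3),np.zeros(3),K(c),np.array(c["D"]))[0][:,0]
E
python3 - <<'E'
from h import *
c=robot.calibration("top");im=cv2.imread("pics/top1.png");s=cv2.imread("pics/side1.png")
hsv=cv2.cvtColor(im,cv2.COLOR_BGR2HSV)
# tester wood
m=cv2.inRange(hsv,(12,70,90),(30,255,255));m[:170]=0;m[245:]=0;m[:,:290]=0;m[:,390:]=0
m=cv2.morphologyEx(m,cv2.MORPH_CLOSE,np.ones((5,5)))
k=max(cv2.findContours(m,0,1)[0],key=cv2.contourArea)
r=cv2.minAreaRect(cv2.convexHull(k));b=cv2.boxPoints(r);P=np.array([onz(c,p,.016) for p in b])
print("tester",r,P.round(4).tolist(),"ctr",P.mean(0).round(4),[np.linalg.norm(P[i]-P[i-1]).round(4) for i in range(4)])
# bat
g=(np.abs(im.astype(int).max(2)-im.astype(int).min(2))<40)&(im.max(2)<150)
g=g.astype(np.uint8);g[:165]=0;g[280:]=0;g[:,:136]=0;g[:,245:]=0
g=cv2.morphologyEx(g,cv2.MORPH_OPEN,np.ones((5,5)))
k=max(cv2.findContours(g,0,1)[0],key=cv2.contourArea)
Q=np.array([onz(c,p[0],.011)[:2] for p in k]);q,rad=cv2.minEnclosingCircle(Q.astype(np.float32));print("bat",q,rad,Q.mean(0),cv2.fitEllipse(k))
a=cv2.resize(im[160:250,285:395],None,fx=5,fy=5,interpolation=2);b=cv2.resize(s[195:285,275:345],None,fx=3.5,fy=5,interpolation=2)
cv2.imwrite("pics/crop.png",np.hstack([a,b]))
E
```

```text
tester ((340.0239562988281, 204.54415893554688), (75.56751251220703, 46.27089309692383), 16.50436019897461) [[0.5428, 0.0428, 0.016], [0.6586, 0.0109, 0.016], [0.6062, -0.1745, 0.016], [0.4918, -0.1394, 0.016]] ctr [ 0.5748 -0.0651  0.016 ] [np.float64(0.1892), np.float64(0.1201), np.float64(0.1926), np.float64(0.1197)]
bat (0.5263153314590454, 0.31678181886672974) 0.2039455771446228 [0.52490382 0.3134284 ] ((190.0, 222.0), (127.36721801757812, 135.3554229736328), 0.0)
```

View pics/crop.png

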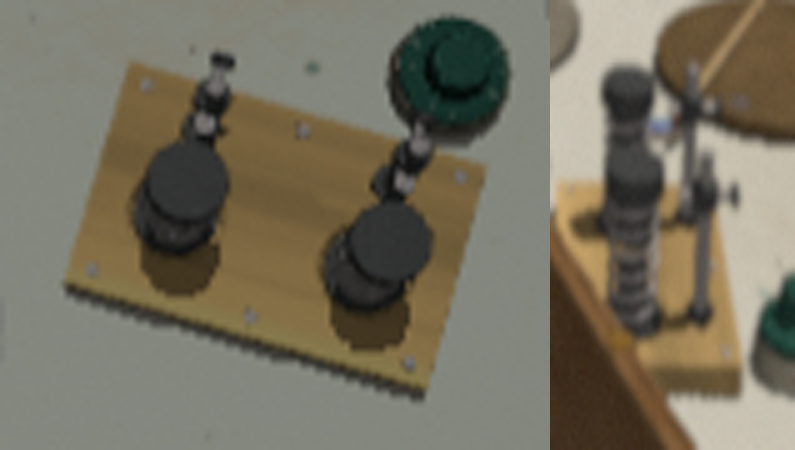

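The crop shows the left cap centre at about (322.6,196.2) in the full image and the right at (363.2,208.6). The posts stand behind the seats and the timer is behind the right seat. Next I check the caps, bat and box-lid heights.

```bash
python3 - <<'E'
from h import *
c=robot.calibration("top");cs=robot.calibration("side");im=cv2.imread("pics/top1.png").astype(int)
for p in((322.6,196.2),(363.2,208.6)): print("cap",onz(c,p,.095).round(4))
print("seats L .5786 -.0143 R .5517 -.1106; expected px",proj(c,[[.5786,-.0143,.095],[.5517,-.1106,.095]]).round(1).tolist())
print(im[221,189],im[221,139],im[172,189],im[200,160],im[240,220])
d=np.abs(im-im[221,139]).sum(2); 
g=(im.sum(2)<0.78*im[221,139].sum()).astype(np.uint8)
mk=np.zeros_like(g);cv2.circle(mk,(189,221),50,1,-1);g&=mk
g=cv2.morphologyEx(cv2.morphologyEx(g,3,np.ones((5,5))),2,np.ones((7,7)))
k=cv2.convexHull(max(cv2.findContours(g,0,1)[0],key=cv2.contourArea))
Q=np.array([onz(c,p[0],.011)[:2] for p in k]);q,rad=cv2.minEnclosingCircle(Q.astype(np.float32));print("bat",np.round(q,4),rad,Q.max(0),Q.min(0),"mid",(Q.max(0)+Q.min(0))/2)
def tri(p,s):
    o1,d1=ray(c,p);o2,d2=ray(cs,s)
    t=np.linalg.lstsq(np.c_[d1,-d2],o2-o1,rcond=None)[0];a=o1+t[0]*d1;b=o2+t[1]*d2;return ((a+b)/2).round(3),np.linalg.norm(a-b).round(4)
print("lid",tri((507,235),(325,335)),tri((396,248),(265,240)));print("purple",tri((276,214),(267,202)),"red",tri((283,258),(230,208)))
print("capL",tri((322.6,196.2),(297,212)),"capR",tri((363.2,208.6),(299,230)))
E
```

```text
cap [ 0.5777 -0.0148  0.095 ]
cap [ 0.5498 -0.1108  0.095 ]
seats L .5786 -.0143 R .5517 -.1106; expected px [[322.4, 195.8], [363.1, 207.8]]
[76 87 92] [126 135 131] [128 134 132] [69 81 86] [74 84 90]
bat [0.525  0.3164] 0.11299847811460495 [0.63726801 0.42634151] [0.41457585 0.20837403] mid [0.52592193 0.31735777]
lid (array([ 0.485, -0.456,  0.089]), np.float64(0.0184)) (array([ 0.455, -0.183,  0.11 ]), np.float64(0.002))
purple (array([0.533, 0.095, 0.08 ]), np.float64(0.0059)) red (array([0.428, 0.076, 0.079]), np.float64(0.0068))
capL (array([ 0.579, -0.015,  0.091]), np.float64(0.0001)) capR (array([ 0.551, -0.112,  0.088]), np.float64(0.0004))
```

{"fn": "apply_moves", "kwargs": {
  "deltas": [0.03,-0.025,0,0,0,0,0,0.03,-0.025,0,0,0,0,0,0.03,-0.025,0,0,0,0,0,0.03,-0.025,0,0,0,0,0,0.03,-0.025,0,0,0,0,0,0.03,-0.025,0,0,0,0,0,0.03,-0.025,0,0,0,0,0,0.03,-0.025,0,0,0,0,0],
  "grip_force": 40
}}

```text
clock: 0.77
ee_pos: [0.3726, -0.3469, 0.2482]
eef_rot: [[0.947, 0.322, -0.0], [0.322, -0.947, 0.0], [-0.0, -0.0, -1.0]]
ft_force: [0.9, -0.1, 0.5]
finger_gap: -0.0
```

{"fn": "apply_moves", "kwargs": {
  "deltas": [0.03,-0.025,0,0,0,0,0,0.03,-0.025,0,0,0,0,0,0.03,-0.025,0,0,0,0,0,0.03,-0.025,0,0,0,0,0,0.03,-0.025,0,0,0,0,0,0.03,-0.025,0,0,0,0,0,0.03,-0.025,0,0,0,0,0,0.03,-0.025,0,0,0,0,0]
}}

```text
clock: 1.43
ee_pos: [0.5354, -0.0804, 0.2482]
eef_rot: [[0.947, 0.322, -0.0], [0.322, -0.947, -0.0], [-0.0, -0.0, -1.0]]
ft_force: [0.8, -1.1, -0.1]
finger_gap: 0.0001
```

{"fn": "apply_moves", "kwargs": {
  "deltas": [0.03,-0.025,0,0,0,0,0,0.03,-0.025,0,0,0,0,0,0,0,0,0,0,7,0,0,0,0,0,0,7,0,0,0,0,0,0,7,0,0,0,0,0,0,7,0,0,0,0,0,0,6.4,0,0,0,0,0,0,0,0]
}}

```text
clock: 2.1
ee_pos: [0.5754, -0.0154, 0.2479]
eef_rot: [[0.962, -0.274, -0.001], [-0.274, -0.962, 0.0], [-0.001, 0.0, -1.0]]
ft_force: [0.2, 0.3, 0.9]
finger_gap: -0.0001
```

{"fn": "apply_moves", "kwargs": {
  "deltas": [0.0023,-0.0015,0.03,0,0,0,0,0,0,0.03,0,0,0,0,0,0,0.03,0,0,0,0,0,0,0.02,0,0,0,0,0,0,0.01,0,0,0,0,0,0,0.006,0,0,0,0,0,0,0,0,0,0,0]
}}

```text
clock: 2.68
ee_pos: [0.5779, -0.0147, 0.1217]
eef_rot: [[0.964, -0.268, -0.001], [-0.268, -0.964, 0.0], [-0.001, 0.0, -1.0]]
ft_force: [0.0, 0.3, -0.1]
finger_gap: 0.0002
```

```bash
python3 - <<'E'
from h import *
f=[]
o=robot.get_obs();print(o["ee_pos"],o["ft_force"])
im=robot.camera("wrist")[:,:,::-1];t=robot.camera("top")[:,:,::-1]
print(robot.get_obs()["ft_force"])
cv2.imwrite("pics/w1.png",np.hstack([cv2.resize(im,(480,360)),cv2.resize(t[160:250,295:375],(320,360))]))
E
```

```text
[ 0.57793691 -0.01468386  0.12169033] [ 0.01277684  0.33383832 -0.07782563]
[0.60960404 0.55053713 0.2811365 ]
```

View pics/w1.png

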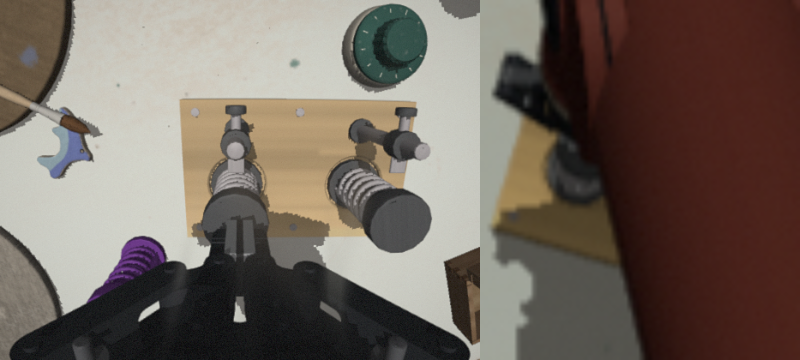

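The wrist picture shows the shut fingers centred over the left cap, with the purple look-alike and the timer well clear. I descend to contact.

{"fn": "apply_moves", "kwargs": {
  "deltas": [0,0,0.004,0,0,0,0,0,0,0.002,0,0,0,0,0,0,0.001,0,0,0,0,0,0,0.001,0,0,0,0,0,0,0.001,0,0,0,0,0,0,0.001,0,0,0,0,0,0,0,0,0,0,0]
}}

```text
clock: 3.37
ee_pos: [0.5782, -0.0146, 0.1122]
eef_rot: [[0.963, -0.269, -0.0], [-0.269, -0.963, 0.0], [-0.0, -0.0, -1.0]]
ft_force: [0.1, -0.6, 0.2]
finger_gap: 0.0001
```

{"fn": "apply_moves", "kwargs": {
  "deltas": [0,0,0.0005,0,0,0,0,0,0,0.0005,0,0,0,0,0,0,0.0005,0,0,0,0,0,0,0.0005,0,0,0,0,0,0,0,0,0,0,0]
}}

```text
clock: 3.78
ee_pos: [0.5783, -0.0147, 0.1104]
eef_rot: [[0.963, -0.269, 0.0], [-0.269, -0.963, 0.0], [0.0, -0.0, -1.0]]
ft_force: [-0.8, -0.4, 0.9]
finger_gap: -0.0
```

{"fn": "apply_moves", "kwargs": {
  "deltas": [0,0,0.001,0,0,0,0,0,0,0.001,0,0,0,0,0,0,0.0005,0,0,0,0,0,0,0,0,0,0,0]
}}

```text
clock: 4.12
ee_pos: [0.5785, -0.0147, 0.1082]
eef_rot: [[0.963, -0.269, 0.0], [-0.269, -0.963, -0.0], [0.0, -0.0, -1.0]]
ft_force: [-2.4, -0.5, 6.6]
finger_gap: -0.0
```

{"fn": "apply_moves", "kwargs": {
  "deltas": [0,0,0.001,0,0,0,0,0,0,0.001,0,0,0,0,0,0,0.0005,0,0,0,0,0,0,0,0,0,0,0]
}}

```text
clock: 4.45
ee_pos: [0.5787, -0.0146, 0.1064]
eef_rot: [[0.963, -0.269, 0.001], [-0.269, -0.963, -0.0], [0.001, -0.0, -1.0]]
ft_force: [-3.1, -0.4, 11.6]
finger_gap: -0.0
```

{"fn": "apply_moves", "kwargs": {
  "deltas": [-0.0003,0,0.0001,0,0,0,0,0,0,0,0,0,0,0,0,0,0,0,0,0,0]
}}

```text
clock: 4.7
ee_pos: [0.5785, -0.0146, 0.1064]
eef_rot: [[0.963, -0.269, 0.001], [-0.269, -0.963, -0.0], [0.001, -0.0, -1.0]]
ft_force: [-3.5, -1.0, 10.8]
finger_gap: -0.0001
```

```bash
python3 - <<'E'
from h import *
o=robot.get_obs();print(o["clock"],o["ee_pos"],o["ft_force"],o["wrist_torque"])
im=robot.camera("wrist")[:,:,::-1];cv2.imwrite("pics/wL.png",im)
t=robot.camera("side")[:,:,::-1];cv2.imwrite("pics/sL.png",t)
print(robot.get_obs()["ft_force"])
E
```

```text
4.7 [ 0.57852849 -0.01462569  0.10639666] [-3.49145895 -1.04340533 10.84449132] [-0.07682406  0.71244334 -0.02993533]
[-3.43534741  0.05377924 10.88844339]
```

{"fn": "apply_moves", "kwargs": {
  "deltas": [-0.0005,0,0.0003,0,0,0,0,0,0,0,0,0,0,0,0,0,0,0,0,0,0]
}}

```text
clock: 5.05
ee_pos: [0.5784, -0.0146, 0.1063]
eef_rot: [[0.963, -0.269, 0.002], [-0.269, -0.963, -0.0], [0.002, -0.0, -1.0]]
ft_force: [-2.5, -0.8, 11.0]
finger_gap: -0.0001
```

{"fn": "apply_moves", "kwargs": {
  "deltas": [0,0,0,0,0,0,0,0,0,0,0,0,0,0,0,0,0,0,0,0,0,0,0,0,0,0,0,0,0,0,0,0,0,0,0]
}}

```text
clock: 5.47
ee_pos: [0.5784, -0.0146, 0.1063]
eef_rot: [[0.963, -0.269, 0.002], [-0.269, -0.963, -0.0], [0.002, -0.0, -1.0]]
ft_force: [-2.8, -0.3, 12.1]
finger_gap: 0.0002
```

{"fn": "apply_moves", "kwargs": {
  "deltas": [0,0,0,0,0,0,0,0,0,0,0,0,0,0,0,0,0,0,0,0,0]
}}

```text
clock: 5.72
ee_pos: [0.5784, -0.0146, 0.1063]
eef_rot: [[0.963, -0.269, 0.002], [-0.269, -0.963, -0.0], [0.002, -0.0, -1.0]]
ft_force: [-2.0, -1.0, 10.8]
finger_gap: -0.0001
```

{"fn": "apply_moves", "kwargs": {
  "deltas": [-0.0004,0,0.0006,0,0,0,0,0,0,0,0,0,0,0,0,0,0,0,0,0,0,0,0,0,0,0,0,0,0,0,0,0,0,0,0]
}}

```text
clock: 6.13
ee_pos: [0.5783, -0.0146, 0.1059]
eef_rot: [[0.963, -0.27, 0.003], [-0.27, -0.963, -0.001], [0.003, -0.0, -1.0]]
ft_force: [-2.0, -1.7, 12.7]
finger_gap: 0.0
```

{"fn": "apply_moves", "kwargs": {
  "deltas": [0,0,0,0,0,0,0,0,0,0,0,0,0,0,0,0,0,0,0,0,0,0,0,0,0,0,0,0]
}}

```text
clock: 6.47
ee_pos: [0.5783, -0.0146, 0.1059]
eef_rot: [[0.963, -0.27, 0.003], [-0.27, -0.963, -0.001], [0.003, -0.0, -1.0]]
ft_force: [-2.2, -0.9, 11.8]
finger_gap: -0.0
```

{"fn": "apply_moves", "kwargs": {
  "deltas": [0,0,0,0,0,0,0,0,0,0,0,0,0,0,0,0,0,0,0,0,0,0,0,0,0,0,0,0]
}}

```text
clock: 6.8
ee_pos: [0.5783, -0.0146, 0.1059]
eef_rot: [[0.963, -0.27, 0.003], [-0.27, -0.963, -0.001], [0.003, -0.0, -1.0]]
ft_force: [-2.5, -0.4, 12.2]
finger_gap: 0.0001
```

```bash
python3 - <<'E'
from h import *
o=robot.get_obs();print(o["clock"],o["ee_pos"],o["ft_force"])
im=robot.camera("wrist")[:,:,::-1];cv2.imwrite("pics/wL.png",im)
t=robot.camera("side")[:,:,::-1];cv2.imwrite("pics/sL.png",t)
cv2.imwrite("pics/L.png",np.hstack([im[90:300,180:360],cv2.resize(t[195:265,275:345],(210,210),interpolation=2)]))
E
```

```text
6.8 [ 0.57828685 -0.01462653  0.10591782] [-2.49080296 -0.39058571 12.15488083]
```

View pics/L.png

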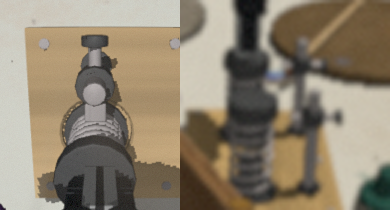

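Under 12 N the left cap sank only about 6 mm and stays above its pointer, so it looks sound. Now the right one.

{"fn": "apply_moves", "kwargs": {
  "deltas": [0,0,-0.005,0,0,0,0,0,0,-0.02,0,0,0,0,-0.0004,0.034,0,0,0,0,0,-0.0004,0.034,0,0,0,0,0,0,0.032,0,0,0,0,0,0,0,0,0,0,0,0,0,0,0,0,0,0,0]
}}

```text
clock: 7.48
ee_pos: [0.5487, -0.1128, 0.1291]
eef_rot: [[0.962, -0.273, -0.0], [-0.273, -0.962, -0.001], [-0.0, 0.001, -1.0]]
ft_force: [0.6, 0.1, -0.7]
finger_gap: -0.0001
```

{"fn": "apply_moves", "kwargs": {
  "deltas": [0.0012,-0.0022,0.009,0,0,0,0,0,0,0.004,0,0,0,0,0,0,0.002,0,0,0,0,0,0,0.001,0,0,0,0,0,0,0.001,0,0,0,0,0,0,0,0,0,0,0]
}}

```text
clock: 7.98
ee_pos: [0.5512, -0.1081, 0.1121]
eef_rot: [[0.963, -0.268, -0.0], [-0.268, -0.963, 0.0], [-0.0, -0.0, -1.0]]
ft_force: [0.2, 0.6, 1.4]
finger_gap: 0.0
```

{"fn": "apply_moves", "kwargs": {
  "deltas": [0,0,0.001,0,0,0,0,0,0,0.001,0,0,0,0,0,0,0.001,0,0,0,0,0,0,0.001,0,0,0,0,0,0,0,0,0,0,0]
}}

```text
clock: 8.4
ee_pos: [0.5511, -0.1087, 0.1082]
eef_rot: [[0.963, -0.269, -0.0], [-0.269, -0.963, 0.0], [-0.0, -0.0, -1.0]]
ft_force: [0.8, -0.7, 1.3]
finger_gap: 0.0004
```

{"fn": "apply_moves", "kwargs": {
  "deltas": [0,0,0.001,0,0,0,0,0,0,0.001,0,0,0,0,0,0,0.001,0,0,0,0,0,0,0.001,0,0,0,0,0,0,0,0,0,0,0]
}}

```text
clock: 8.82
ee_pos: [0.5511, -0.1087, 0.1041]
eef_rot: [[0.963, -0.269, -0.0], [-0.269, -0.963, 0.0], [-0.0, -0.0, -1.0]]
ft_force: [0.5, 0.4, 0.2]
finger_gap: -0.0001
```

{"fn": "apply_moves", "kwargs": {
  "deltas": [0,0,0.001,0,0,0,0,0,0,0.001,0,0,0,0,0,0,0.001,0,0,0,0,0,0,0,0,0,0,0]
}}

```text
clock: 9.15
ee_pos: [0.5511, -0.1087, 0.1011]
eef_rot: [[0.963, -0.269, -0.0], [-0.269, -0.963, 0.0], [-0.0, -0.0, -1.0]]
ft_force: [1.0, -0.4, 0.7]
finger_gap: 0.0
```

{"fn": "apply_moves", "kwargs": {
  "deltas": [0,0,0.001,0,0,0,0,0,0,0.001,0,0,0,0,0,0,0.001,0,0,0,0,0,0,0,0,0,0,0]
}}

```text
clock: 9.48
ee_pos: [0.5512, -0.1086, 0.0981]
eef_rot: [[0.963, -0.269, -0.0], [-0.269, -0.963, 0.0], [-0.0, -0.0, -1.0]]
ft_force: [0.3, -0.7, 1.3]
finger_gap: 0.0003
```

```bash
python3 - <<'E'
from h import *
o=robot.get_obs();print(o["clock"],o["ee_pos"],o["ft_force"])
im=robot.camera("wrist")[:,:,::-1]
t=robot.camera("side")[:,:,::-1]
cv2.imwrite("pics/R0.png",np.hstack([cv2.resize(im[60:300,180:480],(500,400)),cv2.resize(t[195:275,275:335],(300,400),interpolation=2)]))
E
```

```text
9.4833 [ 0.55115092 -0.10862864  0.09813469] [ 0.32295974 -0.66365558  1.25313248]
```

View pics/R0.png

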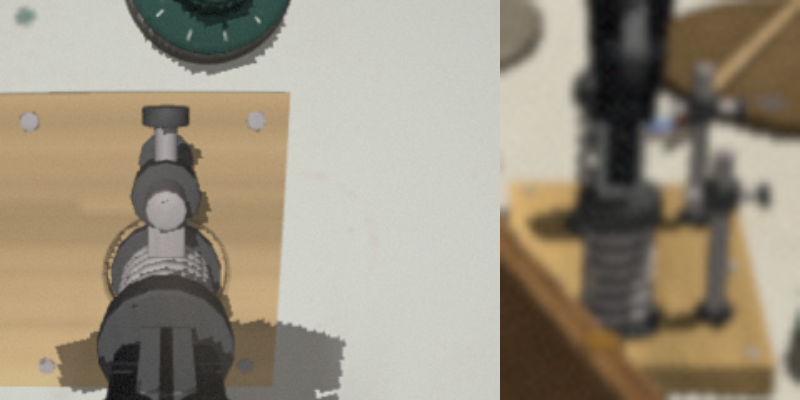

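The fingers rest centred on the right cap, which has already sunk about 14 mm at roughly 1–2 N. I press on until it bites.

{"fn": "apply_moves", "kwargs": {
  "deltas": [0,0,0.001,0,0,0,0,0,0,0.001,0,0,0,0,0,0,0.001,0,0,0,0,0,0,0,0,0,0,0]
}}

```text
clock: 9.92
ee_pos: [0.5512, -0.1087, 0.0953]
eef_rot: [[0.963, -0.269, 0.0], [-0.269, -0.963, -0.0], [0.0, 0.0, -1.0]]
ft_force: [0.1, -0.8, 3.8]
finger_gap: -0.0002
```

{"fn": "apply_moves", "kwargs": {
  "deltas": [0,0,0.001,0,0,0,0,0,0,0.001,0,0,0,0,0,0,0,0,0,0,0]
}}

```text
clock: 10.17
ee_pos: [0.5513, -0.1086, 0.0936]
eef_rot: [[0.963, -0.269, 0.0], [-0.269, -0.963, -0.0], [0.0, 0.0, -1.0]]
ft_force: [-2.5, -0.3, 7.5]
finger_gap: 0.0002
```

{"fn": "apply_moves", "kwargs": {
  "deltas": [-0.0004,0,0.001,0,0,0,0,-0.0004,0,0.001,0,0,0,0,0,0,0,0,0,0,0,0,0,0,0,0,0,0]
}}

```text
clock: 10.5
ee_pos: [0.5512, -0.1087, 0.0924]
eef_rot: [[0.963, -0.269, 0.002], [-0.269, -0.963, -0.001], [0.002, 0.0, -1.0]]
ft_force: [-1.3, -1.2, 10.5]
finger_gap: 0.0003
```

{"fn": "apply_moves", "kwargs": {
  "deltas": [0,0,0,0,0,0,0,0,0,0,0,0,0,0]
}}

```text
clock: 10.67
ee_pos: [0.5512, -0.1086, 0.0925]
eef_rot: [[0.963, -0.269, 0.002], [-0.269, -0.963, -0.001], [0.002, 0.0, -1.0]]
ft_force: [-1.8, -0.7, 10.8]
finger_gap: -0.0
```

{"fn": "apply_moves", "kwargs": {
  "deltas": [0,0,0.0008,0,0,0,0,0,0,0,0,0,0,0,0,0,0,0,0,0,0,0,0,0,0,0,0,0]
}}

```text
clock: 11.0
ee_pos: [0.5512, -0.1086, 0.0918]
eef_rot: [[0.963, -0.269, 0.002], [-0.269, -0.963, -0.001], [0.002, 0.0, -1.0]]
ft_force: [-2.4, -0.3, 11.8]
finger_gap: 0.0
```

{"fn": "apply_moves", "kwargs": {
  "deltas": [0,0,0,0,0,0,0,0,0,0,0,0,0,0,0,0,0,0,0,0,0,0,0,0,0,0,0,0]
}}

```text
clock: 11.33
ee_pos: [0.5512, -0.1086, 0.0918]
eef_rot: [[0.963, -0.269, 0.002], [-0.269, -0.963, -0.001], [0.002, 0.0, -1.0]]
ft_force: [-3.1, -0.1, 13.4]
finger_gap: 0.0002
```

{"fn": "apply_moves", "kwargs": {
  "deltas": [0,0,0,0,0,0,0,0,0,0,0,0,0,0,0,0,0,0,0,0,0,0,0,0,0,0,0,0]
}}

```text
clock: 11.67
ee_pos: [0.5512, -0.1087, 0.0918]
eef_rot: [[0.963, -0.269, 0.002], [-0.269, -0.963, -0.001], [0.002, 0.0, -1.0]]
ft_force: [-2.4, 0.4, 12.8]
finger_gap: -0.0
```

```bash
python3 - <<'E'
from h import *
o=robot.get_obs();print(o["clock"],o["ee_pos"],o["ft_force"])
im=robot.camera("wrist")[:,:,::-1]
t=robot.camera("side")[:,:,::-1]
l=cv2.imread("pics/sL.png")
cv2.imwrite("pics/R1.png",np.hstack([cv2.resize(x,(400,480),interpolation=2) for x in (l[195:275,275:341],t[195:275,275:341])]))
E
```

```text
11.6667 [ 0.55118983 -0.10867741  0.0918252 ] [-2.39307049  0.38837812 12.78136129]
```

View pics/R1.png

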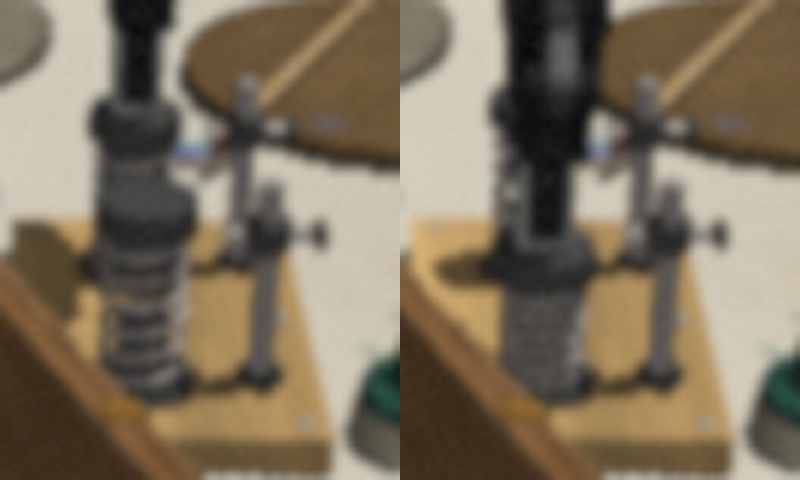

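Under 12 N the right cap sank about 20 mm, to well below its pointer, while the left stayed well above, so the right spring is the tired one. I hold briefly, then rise and open the gripper.

{"fn": "apply_moves", "kwargs": {
  "deltas": [0,0,0,0,0,0,0,0,0,0,0,0,0,0,0,0,-0.006,0,0,0,0,0,0,-0.014,0,0,0,0,0,0,-0.02,0,0,0,0,0,0,-0.02,0,0,0,0,0,0,0,0,0,0,0.8,0,0,0,0,0,0,0.8]
}}

```text
clock: 12.43
ee_pos: [0.551, -0.1084, 0.1513]
eef_rot: [[0.963, -0.269, 0.002], [-0.269, -0.963, -0.0], [0.002, -0.0, -1.0]]
ft_force: [-0.8, -0.1, 0.2]
finger_gap: 0.023
```

{"fn": "apply_moves", "kwargs": {
  "deltas": [0,0,0,0,0,0,0.8,0,0,0,0,0,0,0.8,0,0,0,0,0,0,0.8]
}}

```text
clock: 12.68
ee_pos: [0.5498, -0.1083, 0.1494]
eef_rot: [[0.963, -0.269, -0.002], [-0.269, -0.963, 0.001], [-0.002, -0.0, -1.0]]
ft_force: [1.1, 0.6, -0.3]
finger_gap: 0.0607
```

```bash
python3 - <<'E'
from h import *
o=robot.get_obs();print(o["clock"],o["ee_pos"],o["ft_force"],o["finger_gap"])
c=robot.calibration("wrist");im=robot.camera("wrist")[:,:,::-1];cv2.imwrite("pics/w3.png",im)
print(proj(c,[[.5502,-.1110,.095],[.578,-.0146,.095]]))
for z in(.095,):
  for p in((.5508,-.1108),):
    th=np.linspace(0,2*np.pi,40);q=proj(c,np.c_[p[0]+.02*np.cos(th),p[1]+.02*np.sin(th),z+0*th]).astype(np.int32)
    cv2.polylines(im2:=im.copy(),[q],True,(0,0,255),1)
cv2.imwrite("pics/w3o.png",im2)
E
```

```text
12.6833 [ 0.5497865  -0.10826364  0.14943242] [ 1.148032    0.59921961 -0.34413549] 0.06072674904833073
[[283.74092499 238.50210843]
 [114.72408767 236.50069553]]
```

View pics/w3o.png

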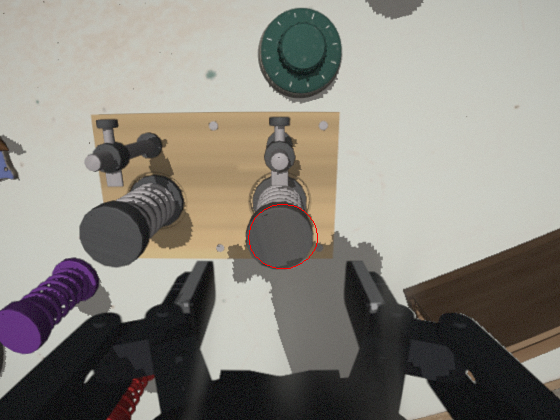

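The overlay circle fits the right cap at about (282,237), the fingers straddle it, and the spring stands upright in its seat. I lower and grip the cap.

{"fn": "apply_moves", "kwargs": {
  "deltas": [0.0016,0.0021,0.02,0,0,0,0.8,0,0,0.02,0,0,0,0.8,0,0,0.015,0,0,0,0.8,0,0,0.0094,0,0,0,0.8,0,0,0,0,0,0,0.8,0,0,0,0,0,0,0.8]
}}

```text
clock: 13.23
ee_pos: [0.5512, -0.1107, 0.0859]
eef_rot: [[0.963, -0.269, -0.001], [-0.269, -0.963, 0.0], [-0.001, -0.0, -1.0]]
ft_force: [0.1, 0.3, 0.6]
finger_gap: 0.0681
```

{"fn": "apply_moves", "kwargs": {
  "deltas": [0,0,0,0,0,0,0.4,0,0,0,0,0,0,0.2,0,0,0,0,0,0,0.2,0,0,0,0,0,0,0.2,0,0,0,0,0,0,0.2,0,0,0,0,0,0,0.2],
  "grip_force": 40
}}

```text
clock: 13.73
ee_pos: [0.5517, -0.1107, 0.0865]
eef_rot: [[0.963, -0.269, 0.001], [-0.269, -0.963, 0.0], [0.001, -0.0, -1.0]]
ft_force: [1.4, 1.2, 0.6]
finger_gap: 0.0385
```

{"fn": "apply_moves", "kwargs": {
  "deltas": [0,0,-0.003,0,0,0,0.2,0,0,-0.005,0,0,0,0.2,0,0,-0.01,0,0,0,0.2,0,0,-0.015,0,0,0,0.2,0,0,0,0,0,0,0.2]
}}

```text
clock: 14.15
ee_pos: [0.5528, -0.1112, 0.1222]
eef_rot: [[0.963, -0.269, 0.004], [-0.269, -0.963, -0.001], [0.004, -0.0, -1.0]]
ft_force: [-0.1, -0.2, -1.3]
finger_gap: 0.0389
```

```bash
python3 - <<'E'
from h import *
o=robot.get_obs();print(o["clock"],o["ee_pos"],o["ft_force"],o["finger_gap"])
im=robot.camera("wrist")[:,:,::-1]
t=robot.camera("side")[:,:,::-1]
cv2.imwrite("pics/g.png",np.hstack([cv2.resize(im,(480,360)),cv2.resize(t[180:270,275:350],(300,360),interpolation=2)]))
E
```

```text
14.15 [ 0.5527627  -0.11121215  0.1222225 ] [-0.11170762 -0.17783514 -1.32254202] 0.03891257185882141
```

View pics/g.png

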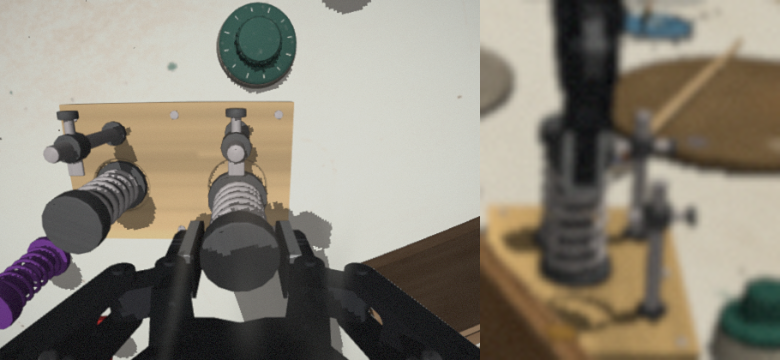

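The spring is lifted clear and hangs straight in the jaws. I raise it further and carry it to the bat.

{"fn": "apply_moves", "kwargs": {
  "deltas": [0,0,-0.02,0,0,0,0.2,0,0,-0.03,0,0,0,0.2,0,0,-0.03,0,0,0,0.2,0,0,-0.013,0,0,0,0.2,-0.0025,-0.007,0,0,0,0,0.2,-0.005,-0.0145,0,0,0,0,0.2,-0.0075,-0.0215,0,0,0,0,0.2,-0.01,-0.0285,0,0,0,0,0.2]
}}

```text
clock: 14.92
ee_pos: [0.5455, -0.0362, 0.21]
eef_rot: [[0.962, -0.272, -0.003], [-0.272, -0.962, -0.0], [-0.002, 0.001, -1.0]]
ft_force: [0.5, -0.2, -2.2]
finger_gap: 0.0389
```

{"fn": "apply_moves", "kwargs": {
  "deltas": [-0.01,-0.0285,0,0,0,0,0.2,-0.01,-0.0285,0,0,0,0,0.2,-0.01,-0.0285,0,0,0,0,0.2,-0.01,-0.0285,0,0,0,0,0.2,-0.01,-0.0285,0,0,0,0,0.2,-0.01,-0.0285,0,0,0,0,0.2,-0.01,-0.0285,0,0,0,0,0.2,-0.01,-0.0285,0,0,0,0,0.2]
}}

```text
clock: 15.58
ee_pos: [0.5295, 0.2074, 0.2101]
eef_rot: [[0.963, -0.269, -0.002], [-0.269, -0.963, -0.001], [-0.002, 0.001, -1.0]]
ft_force: [1.1, 0.9, -2.9]
finger_gap: 0.0385
```

{"fn": "apply_moves", "kwargs": {
  "deltas": [-0.01,-0.0285,0,0,0,0,0.2,-0.0075,-0.0215,0,0,0,0,0.2,-0.005,-0.0145,0,0,0,0,0.2,-0.0025,-0.007,0,0,0,0,0.2,0,0,0,0,0,0,0.2,0,0,0,0,0,0,0.2]
}}

```text
clock: 16.08
ee_pos: [0.5257, 0.2807, 0.2109]
eef_rot: [[0.963, -0.269, -0.002], [-0.269, -0.963, -0.001], [-0.001, 0.001, -1.0]]
ft_force: [0.6, -0.3, -2.1]
finger_gap: 0.0387
```

{"fn": "apply_moves", "kwargs": {
  "deltas": [-0.0045,-0.0175,0,0,0,0,0.2,-0.005,-0.0175,0.01,0,0,0,0.2,0,0,0.03,0,0,0,0.2,0,0,0.03,0,0,0,0.2,0,0,0.025,0,0,0,0.2,0,0,0.015,0,0,0,0.2,0,0,0.007,0,0,0,0.2,0,0,0,0,0,0,0.2]
}}

```text
clock: 16.75
ee_pos: [0.526, 0.3156, 0.0933]
eef_rot: [[0.963, -0.271, -0.002], [-0.271, -0.963, -0.002], [-0.002, 0.003, -1.0]]
ft_force: [0.4, 0.2, -1.4]
finger_gap: 0.0385
```

```bash
python3 - <<'E'
from h import *
o=robot.get_obs();print(o["clock"],o["ee_pos"],o["eef_rot"].round(4).tolist(),o["ft_force"],o["finger_gap"])
cw=robot.calibration("wrist");im=robot.camera("wrist")[:,:,::-1].copy();cs=robot.calibration("side")
t=robot.camera("side")[:,:,::-1].copy()
th=np.linspace(0,2*np.pi,60)
q=proj(cw,np.c_[.5255+.111*np.cos(th),.317+.111*np.sin(th),.011+0*th]).astype(np.int32)
cv2.polylines(im,[q],True,(0,0,255),1)
q=proj(cw,np.c_[.5255+.022*np.cos(th),.317+.022*np.sin(th),.011+0*th]).astype(np.int32)
cv2.polylines(im,[q],True,(0,255,0),1)
cv2.imwrite("pics/p.png",np.hstack([cv2.resize(im,(480,360)),cv2.resize(t[140:230,205:280],(300,360),interpolation=2)]))
E
```

```text
16.75 [0.52599859 0.31557532 0.09332574] [[0.9626, -0.271, -0.0024], [-0.271, -0.9626, -0.0021], [-0.0017, 0.0027, -1.0]] [ 0.43878744  0.1826152  -1.42338065] 0.03850361308320759
```

View pics/p.png

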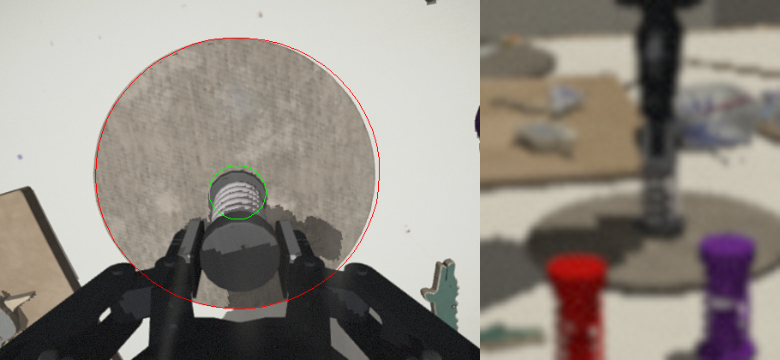

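The bat overlay (red) matches its rim to 1–2 px, and the hovering spring's foot sits on the green target ring. I lower the last few millimetres.

{"fn": "apply_moves", "kwargs": {
  "deltas": [0,-0.001,0.002,0,0,0,0.2,0,0,0.001,0,0,0,0.2,0,0,0.001,0,0,0,0.2,0,0,0,0,0,0,0.2,0,0,0,0,0,0,0.2]
}}

```text
clock: 17.27
ee_pos: [0.5267, 0.3187, 0.0914]
eef_rot: [[0.963, -0.269, 0.0], [-0.269, -0.963, 0.0], [0.0, -0.0, -1.0]]
ft_force: [-0.5, 0.3, -1.5]
finger_gap: 0.0384
```

{"fn": "apply_moves", "kwargs": {
  "deltas": [0,0,0.0005,0,0,0,0.2,0,0,0.0005,0,0,0,0.2,0,0,0.0005,0,0,0,0.2,0,0,0,0,0,0,0.2,0,0,0,0,0,0,0.2]
}}

```text
clock: 17.68
ee_pos: [0.5267, 0.3188, 0.0899]
eef_rot: [[0.963, -0.269, 0.0], [-0.269, -0.963, 0.0], [0.0, -0.0, -1.0]]
ft_force: [-0.1, -1.2, 0.3]
finger_gap: 0.0385
```

{"fn": "apply_moves", "kwargs": {
  "deltas": [0,0,0.0005,0,0,0,0.2,0,0,0.0005,0,0,0,0.2,0,0,0.0005,0,0,0,0.2,0,0,0,0,0,0,0.2,0,0,0,0,0,0,0.2]
}}

```text
clock: 18.1
ee_pos: [0.5267, 0.3188, 0.0882]
eef_rot: [[0.963, -0.269, 0.0], [-0.269, -0.963, 0.0], [0.0, -0.0, -1.0]]
ft_force: [-0.1, -0.3, 0.8]
finger_gap: 0.0388
```

{"fn": "apply_moves", "kwargs": {
  "deltas": [0,0,0.0005,0,0,0,0.2,0,0,0,0,0,0,0.2,0,0,0,0,0,0,0.2]
}}

```text
clock: 18.35
ee_pos: [0.5266, 0.3188, 0.0877]
eef_rot: [[0.963, -0.269, 0.0], [-0.269, -0.963, 0.0], [0.0, -0.0, -1.0]]
ft_force: [0.7, 0.4, 0.8]
finger_gap: 0.0384
```

The bat now carries the spring. I open slowly, then retreat straight up.

{"fn": "apply_moves", "kwargs": {
  "deltas": [0,0,0,0,0,0,0.46,0,0,0,0,0,0,0.48,0,0,0,0,0,0,0.52,0,0,0,0,0,0,0.6,0,0,0,0,0,0,0.7,0,0,0,0,0,0,0.8,0,0,0,0,0,0,0.8,0,0,0,0,0,0,0.8]
}}

```text
clock: 19.02
ee_pos: [0.5266, 0.3186, 0.0876]
eef_rot: [[0.963, -0.269, -0.0], [-0.269, -0.963, -0.0], [-0.0, 0.0, -1.0]]
ft_force: [-0.1, 0.1, -0.1]
finger_gap: 0.0687
```

{"fn": "apply_moves", "kwargs": {
  "deltas": [0,0,-0.005,0,0,0,0.8,0,0,-0.01,0,0,0,0.8,0,0,-0.02,0,0,0,0.8,0,0,-0.03,0,0,0,0.8,0,0,-0.03,0,0,0,0.8,0,0,-0.03,0,0,0,0.8,0,0,-0.02,0,0,0,0.8,0,0,0,0,0,0,0.8]
}}

```text
clock: 19.68
ee_pos: [0.5282, 0.3202, 0.2391]
eef_rot: [[0.963, -0.269, 0.007], [-0.269, -0.963, 0.004], [0.006, -0.006, -1.0]]
ft_force: [0.7, 0.3, -0.1]
finger_gap: 0.0683
```

{"fn": "apply_moves", "kwargs": {
  "deltas": [0.005,0.03,-0.01,0,0,0,0.8,0.005,0.04,0,0,0,0,0.8,0.005,0.04,0,0,0,0,0.8,0.005,0.04,0,0,0,0,0.8,0.005,0.04,0,0,0,0,0.8,0.005,0.04,0,0,0,0,0.8,0.005,0.04,0,0,0,0,0.8,0.005,0.04,0,0,0,0,0.8]
}}

```text
clock: 20.35
ee_pos: [0.4808, 0.0076, 0.2433]
eef_rot: [[0.963, -0.269, 0.001], [-0.269, -0.963, 0.0], [0.001, -0.0, -1.0]]
ft_force: [1.2, -0.4, -0.4]
finger_gap: 0.0683
```

```bash
python3 - <<'E'
from h import *
o=robot.get_obs();print(o["clock"],o["ee_pos"],o["ft_force"],o["finger_gap"])
c=robot.calibration("top");t=robot.camera("top")[:,:,::-1].copy();s=robot.camera("side")[:,:,::-1]
cv2.imwrite("pics/top2.png",t)
print("expect cap px",proj(c,[[.5255,.317,.096],[.5255,.317,.011]]))
cv2.imwrite("pics/f.png",np.hstack([cv2.resize(t[160:280,130:290],(480,360),interpolation=2),cv2.resize(s[140:260,205:312],(320,360),interpolation=2)]))
E
```

```text
20.35 [0.48084411 0.00760842 0.24326445] [ 1.22867046 -0.35858092 -0.35811254] 0.06829870658271718
expect cap px [[181.01155039 215.1762913 ]
 [188.34064452 220.95032032]]
```

View pics/f.png

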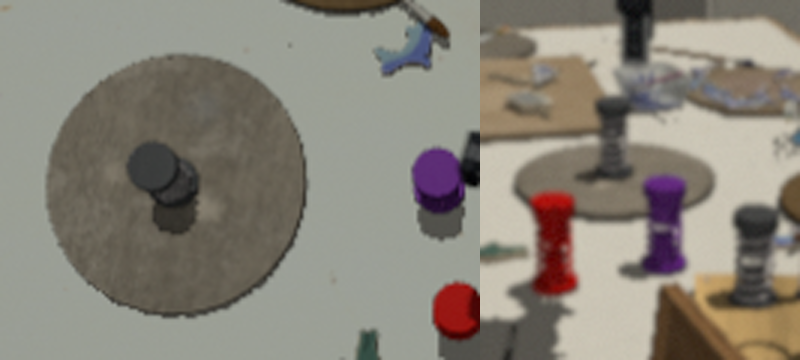

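The last picture shows the spring upright on the bat with its cap at (181.3,215.7), against (181.0,215.2) expected. The left spring is still in its seat and the look-alikes are untouched. I let the arm settle and check the bystanders by image difference.

{"fn": "apply_moves", "kwargs": {
  "deltas": [0,0,0,0,0,0,0.8,0,0,0,0,0,0,0.8,0,0,0,0,0,0,0.8]
}}

```text
clock: 20.7
ee_pos: [0.4818, 0.0109, 0.2428]
eef_rot: [[0.964, -0.267, 0.0], [-0.267, -0.964, 0.0], [0.0, -0.0, -1.0]]
ft_force: [0.3, -0.4, -0.1]
finger_gap: 0.0685
```

```bash
python3 - <<'E'
from h import *
a=cv2.imread("pics/top1.png");b=robot.camera("top")[:,:,::-1]
for n,(u,v) in dict(timer=(374,175),jar=(408,154),croc=(250,290),dolphin=(265,177),brush=(338,291),purple=(276,220),red=(283,263)).items():
    w=slice(v-14,v+15),slice(u-16,u+17);print(n,np.abs(a[w].astype(int)-b[w]).mean().round(1))
print(robot.get_obs()["qvel"].round(2),robot.get_obs()["ft_force"]);print(robot.hand_in())
E
```

```text
timer 36.2
jar 15.1
croc 20.1
dolphin 21.1
brush 79.6
purple 29.0
red 22.9
[-0.12  0.17  0.24 -0.1   0.11  0.01  0.23] [-0.44675555  0.68248868 -0.05461774]
the job is handed in; nothing more can be done
None
```

The right spring was the tired one. It now stands upright in the middle of the grey bat, and the sound left spring is still in its seat. I handed the job in at about 21 s on the robot's clock.

- **Test presses:** I pressed the left spring first, then the right, each at about 12 N for roughly a second. The highest reading was 13.4 N, sampled at the end of each move. The left cap sank about 6 mm and stayed above its pointer. The right cap sank about 20 mm and went well below its pointer, which lies 14.5 mm down.
- **Sideways force:** While pressing there was also a sideways force of 2–3.5 N on the caps. I put this down to the arm giving slightly under load, and shifting the arm reduced it only partly.
- **Placement:** The cap was seen at (181.3, 215.7) px in the top view, against (181.0, 215.2) expected for a spring in the middle of the bat. In the side view it stands upright. The gripper was open and clear when I handed in.
- **Bystanders not fully confirmed:** The image-difference check on the other things came out high everywhere (15–80), so it didn't settle whether they moved. I think the arm and its shadow in the picture caused this. In the last pictures the purple and red look-alikes, the dolphin and the part of the crocodile in view looked untouched. I didn't view the timer, jar or brush again at the end, though the gripper stayed well clear of them.

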